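# Set the welding positioner and close up the row of blanks

## Task

Set up the next weld: turn the positioner's face plate by its orange grip bar until its scale reads 120 degrees (the green mark) at the red index line, and stand the loose aluminium blank on the feed shelf as the third in the row, pushing the row up so that all three blanks stand square, fronts in line, touching one another and the yellow end stop. Leave the wire brush, the hammer and the wrench lying where they are.

Things in the scene. Friction and masses are not known exactly. Their poses are not given: they have to be found in the camera images.
- plate (a joint): turn of the face plate, rad = scale reading at the index line (0: red mark, 2.094: green 120 degree mark). Grows as the plate turns counter-clockwise seen facing it; starts in -0.78 to 0, stops at -1.0 and 2.6. Stiff (0.35 N m), stays where left. White rim, ticks every 10 degrees, long ones every 30, numbers growing clockwise round the plate
- plate_grip (a point): point on the turning axis, mid grip bar, 38 mm above the plate's face; turns with the plate. z: the axis, out of the plate (29 degrees off vertical, leaning to the stand's -x, towards the bench's middle); x: along the bar. Orange bar 110 (x) x 22 mm thick (y), 60 mm tall from the plate's face, its top 22 mm above this point. Plate 196 mm in diameter, 14 mm thick
- positioner: fixed blue stand on a grey 200 x 170 mm foot; origin on the bench below the plate's centre, x level towards the raised side of the plate, where a white block beside the rim, 4 mm proud of the plate's face, carries the red index line; the centre of the plate's underside is 115 mm above the bench
- shelf: fixed low green shelf, 130 deep (x) x 310 mm long (y), top 50 mm above the bench; origin on the bench below its centre. Yellow end stop at its +y end, 45 mm high above the top, inner face at y = 143 mm. The row stands along the middle line (x = 0, within 30 mm), the blanks' 60 mm sides along x, spaced along y
- blank_a: aluminium box-section blank with a black opening in its top, 60 (own x) x 42 (own y) x 90 mm tall, about 0.3 kg (hidden, 0.21 to 0.42 kg); origin at the centre of its underside, z up. Stands on the shelf nearest to the end stop, a little way off it
- blank_b: aluminium box-section blank with a black opening in its top, 60 (own x) x 42 (own y) x 90 mm tall, about 0.3 kg (hidden, 0.21 to 0.42 kg); origin at the centre of its underside, z up. Stands on the shelf as the second, with a gap of 11 to 35 mm to the first; a blank slides on the shelf at 1 to 4 N
- blank_c: aluminium box-section blank with a black opening in its top, 60 (own x) x 42 (own y) x 90 mm tall, about 0.3 kg (hidden, 0.21 to 0.42 kg); origin at the centre of its underside, z up. The loose one, standing on the bench in front of the shelf
- wire_brush: wire brush with red handle, 250 mm long; leave alone
- hammer: hammer with a wooden handle, lying flat; leave alone
- wrench: open-ended wrench lying flat; leave alone
Things that resemble listed ones, but are neither listed nor needed, are in the scene too. What is shaped like the blank_c but turquoise is not meant. Leave any turquoise look-alike of the blank_b alone.

How it is judged:
By the outcome, as a careful person would: the job done as asked, in the order asked, and still so for the second after the job is handed in, with the robot touching nothing.
It also fails if it takes over 72 s, if anything falls off the work surface, if the arm or the gripper's body presses on something with over 40 N, if the wrist force passes 120 N, or if a joint passes its speed limit or range.

## Robot

A 7-joint arm with a two-finger parallel gripper is mounted at the origin on the work surface. World frame = base frame: x ahead of the robot, y to its left, z up, the work surface at z = 0. Lengths are in m, angles in rad, forces in N, time in s.
With the tool pointing down it reaches from about 0.425 to 0.925 m from the base axis. Payload 6.8 kg.
Tool frame: the origin (TCP) lies midway between the tips of the shut fingers; the grasp point (between the pads) lies 19 mm behind it; z points along the fingers, y is the line along which they close (so a half turn about z gives the same grasp; the last joint's range is limited). The gripper opens to 85 mm and grips with 20 to 120 N. Pads are 22 mm wide; open, the fingers measure 114 mm over their backs; the gripper's body (76 mm by 85 mm) begins 54 mm behind the grasp point. The pads swing forward as they close: fully open they stand 13 mm farther back than shut.
Start: joints at [-1.208, 0.477, 0.022, 1.555, -0.011, 1.109, -0.083], TCP at [0.306, 0.602, 0.231] pointing down, gripper open.
Joint ranges: [-2.96, 2.96], [-0.34, 2.1], [-1.41, 1.46], [0.24, 2.44], [-1.37, 4.51], [0.17, 1.92], [-2.96, 2.96]. Speed limits (rad/s): [2.39, 2.39, 3.14, 3.14, 3.14, 3.14, 3.14].

## Interface

Orientations are given as a rotation vector (axis times angle).
In Python, from bench import r gives the robot as it stands.
- The arm moves only by the tool servo_tool, never from a script. Its arguments are lists of equal length, an entry for each row: "turn": the turn, a rotation vector about the world's x, y, z in units of 5 degrees (1.0 is 5 degrees), a list of three; "slide": the shift along the world's x, y, z in units of 30 mm (1.0 is 30 mm), a list of three; "hand": the opening, from 0 (shut) to 1 (fully open). In form: {"turn": [[rx, ry, rz], ...], "slide": [[dx, dy, dz], ...], "hand": [hand, ...]}. A call has 1 to 8 rows; each row is the pose to reach, as a shift and turn from the pose commanded when the call began; what a row does not reach only later rows make up. A row lasts 1/8 s, in which the tool goes at most 62.5 mm and 10.7 degrees, less where a joint would pass 70% of its speed; a pose out of reach is approached as far as the arm can. A call with a gripper value outside its range is refused whole. The fingers move at their own pace and stop on an object; "squeeze" is the grip in N (left out, the last holds). Time passes only in rows, so rows that repeat a pose let the fingers close. It gives the time, the measured TCP pose, the force, the opening and the grip force at its end, in the units of the state.
- r.get_obs(): the state, without advancing time (a new reading comes with each control period).
- r.grab_frame(name): name is "scene" or "top"; returns (picture, depth): 420x560x3 uint8, red, green, blue; 420x560 float32, m along the optical axis (not along the pixel's ray), 0 where there is no reading.
- r.get_calibration(name): a dict with "fovy" (degrees; the focal length in pixels is half the picture's height over the tangent of half this angle, whatever the lens; pixels are square), "cx", "cy" (the principal point, pixels), "R" (3x3) and "t" (3): a world point X has camera coordinates R X + t. Camera axes: x right, y down, z forward; pixel columns grow to the right and rows downward; lengths in m; the calibration is good to about 2 mm. A picture is of the moment at which its call begins. get_calibration takes no time and is no camera call.
- r.hand_in(): hands the job in; it is judged then, once.
The state is a dict: "clock": time; "joints": joint angles; "qvel": joint speeds; "tau": joint torques, N m; "tcp_pos": TCP position; "orientation": TCP orientation; "contact_force": force on the tool from outside, world axes, zero at the start; "moment": the same for the moment, N m; "grip_width": finger opening in m; "gripper_force": force on a finger pad.
Only numpy, scipy, OpenCV 4.12 (cv2) and the standard library are available. Lean on these libraries where they do the work, as an engineer would, in place of code of your own. Each camera call takes 0.05 s, during which the arm holds its last target. There are 200 camera calls.

## Working session

There is one attempt and no reset: what is moved stays moved. The work goes in short steps, Python scripts to look and compute and a tool call to move; the robot and the scene stay as the last step left them, time stands still between calls to the robot, and variables do not carry over. Pictures are saved under pics/ and viewed, at most 10 in all, crops included, and the job is handed in when it is done.

Besides the shell and the picture viewer there is one more tool, called after "Call:" by a JSON object that holds its "name" and its "arguments", one argument or row to a line. servo_tool: Moves the arm, as the interface text tells. Its arguments: {"type":"object","properties":{"turn":{"type":"array"},"slide":{"type":"array"},"hand":{"type":"array"},"squeeze":{"type":"number"}},"required":["turn","slide","hand"]}

```bash
mkdir -p pics; cat > h.py <<'E'
from bench import r
import numpy as np, cv2
def grab(n,tag):
    im,d=r.grab_frame(n); cv2.imwrite(f'pics/{tag}.png',im[:,:,::-1]); np.savez(f'{tag}.npz',im=im,d=d); return im,d
def cal(n):
    c=r.get_calibration(n); f=210/np.tan(np.radians(c['fovy']/2)); return f,c['cx'],c['cy'],np.array(c['R']),np.array(c['t'])
def cloud(n,d):
    f,cx,cy,R,t=cal(n); v,u=np.mgrid[:420,:560]
    P=np.stack([(u-cx)/f*d,(v-cy)/f*d,d],-1); return (P-t)@R
def ray(n,u,v,z):
    f,cx,cy,R,t=cal(n); o=-R.T@t; w=R.T@np.array([(u-cx)/f,(v-cy)/f,1]); return o+w*(z-o[2])/w[2]
def proj(n,X):
    f,cx,cy,R,t=cal(n); c=R@np.array(X)+t; return c[0]/c[2]*f+cx,c[1]/c[2]*f+cy
E
python3 - <<'E'
from h import *
a,_=grab('top','t0'); b,_=grab('scene','s0')
for n in('top','scene'):
    c=r.get_calibration(n);print(n,c['fovy'],c['cx'],c['cy'],-np.array(c['R']).T@np.array(c['t']),np.round(c['R'],3).tolist())
print(r.get_obs())
E
```

```text
top 46.06389225588008 268.9860682265431 208.15677771308657 [ 0.37206015 -0.01725475  1.34066644] [[0.029, -1.0, -0.004], [-0.998, -0.029, -0.051], [0.051, 0.006, -0.999]]
scene 53.88097261888412 279.9556307701545 214.09704109574824 [1.25255748 0.08072965 0.90702729] [[-0.115, 0.993, -0.001], [0.69, 0.079, -0.72], [-0.715, -0.084, -0.694]]
{'clock': 0.1, 'joints': array([-1.20808117,  0.47773502,  0.0223523 ,  1.55636943, -0.01150275,
        1.10928691, -0.08307324]), 'qvel': array([-4.06719227e-04, -1.57215814e-03,  5.50876907e-05, -3.18863709e-03,
       -2.19257363e-03,  1.04586595e-03, -1.08449812e-03]), 'tau': array([ 3.89974943e-03, -5.97763717e+01,  1.61334928e+00, -2.81957638e+01,
        1.27939563e-02,  5.05891730e-03,  5.62938419e-05]), 'tcp_pos': array([0.30595859, 0.60106955, 0.23040421]), 'orientation': array([-7.32624068e-01, -3.05469757e+00,  2.58970004e-03]), 'contact_force': array([ 0.29882982, -0.73166252,  0.0883305 ]), 'moment': array([-0.02651272,  0.01336904, -0.00066453]), 'gripper_force': 0.0, 'grip_width': 0.08543914423374976}
```

View pics/t0.png

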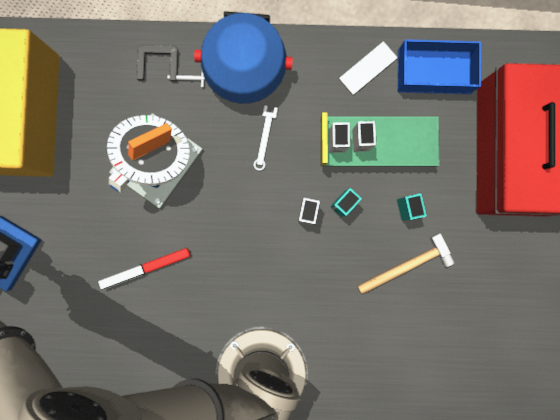

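View pics/s0.png

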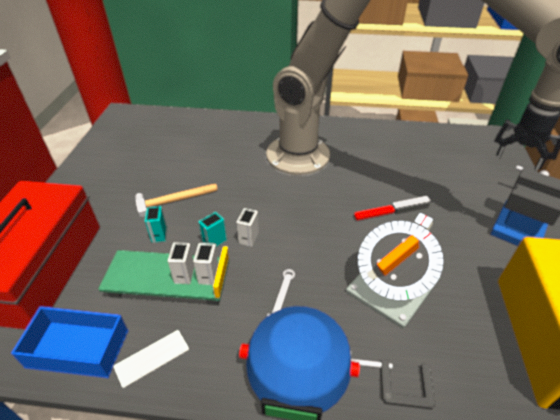

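The top view shows the positioner at about (148,150) with its index block at (117,180), the row on the shelf at (341,135) and (367,133), blank_c at (310,211) and the end stop at (325,138). The scene view agrees, with the plate at (400,260) and blank_c at (248,227).

```bash
cat >> h.py <<'E'
def rect(P):
    (c,s,a)=cv2.minAreaRect((P[:,:2]*1000).astype(np.float32)); return np.round(c,1),np.round(s,1),round(a,1)
def plate(d,im,n):
    P=cloud(n,d); hsv=cv2.cvtColor(im,cv2.COLOR_RGB2HSV); H,S,V=cv2.split(hsv)
    return P,H.astype(int),S.astype(int),V.astype(int)
E
python3 - <<'E'
from h import *
np.set_printoptions(precision=4,suppress=True)
for n,tag in(('top','t0'),('scene','s0')):
    z=np.load(tag+'.npz'); im,d=z['im'],z['d']; P,H,S,V=plate(d,im,n)
    near=(np.hypot(P[...,0]-.45,P[...,1]-.29)<.17)&(d>0)
    org=near&(H>5)&(H<20)&(S>150)&(P[...,2]>.1)
    white=near&(S<50)&(V>170)&(P[...,2]>.08)&(P[...,2]<.2)
    Q=P[white]; 
    for _ in range(5):
        c=Q.mean(0); nn=np.linalg.svd(Q-c)[2][2]; nn*=np.sign(nn[2]); Q=P[white]; Q=Q[abs((Q-c)@nn)<.004]
    e=np.cross(nn,[0,0,1]);e/=np.linalg.norm(e);g=np.cross(nn,e)
    uv=np.stack([(Q-c)@e,(Q-c)@g],1); (cc,s,a)=cv2.fitEllipse(cv2.convexHull((uv*1000).astype(np.float32)))
    ctr=c+e*cc[0]/1000+g*cc[1]/1000
    print(n,'plate n',nn,np.degrees(np.arccos(nn[2])),'ctr',ctr,'size',s)
    O=P[org]; h=(O-ctr)@nn; print('bar h',np.percentile(h,[5,50,95])); T=O[h>.05]
    (bc,bs,ba)=cv2.minAreaRect((np.stack([(T-ctr)@e,(T-ctr)@g],1)*1000).astype(np.float32)); print('bar top',bc,bs,ba)
    red=near&((H<6)|(H>172))&(S>120)&(P[...,2]>.08); print('red px',[(v,u,P[v,u]) for v,u in np.argwhere(red)][:25])
    # shelf etc
    bb=(P[...,0]>.2)&(P[...,0]<.7)&(P[...,1]<.02)&(P[...,1]>-.5)&(d>0)
    grn=bb&(H>55)&(H<82)&(S>60)&(abs(P[...,2]-.05)<.01)
    yel=bb&(H>22)&(H<33)&(S>140)&(P[...,2]>.085)
    print('green',rect(P[grn]),np.median(P[grn][:,2]),'yel',rect(P[yel]),P[yel][:,2].max())
    for lo,hi,l in((.13,.15,'shelf'),(.08,.1,'bench')):
        m=(bb&(S<60)&(V>90)&(P[...,2]>lo)&(P[...,2]<hi)).astype(np.uint8)
        k,L,st,ce=cv2.connectedComponentsWithStats(m,connectivity=8)
        for i in range(1,k):
            if st[i,4]>25: print(l,st[i],rect(P[L==i]),np.median(P[L==i][:,2]))
t=cv2.imread('pics/t0.png')[100:220,90:220]; s=cv2.imread('pics/s0.png')[205:325,340:450]
cv2.imwrite('pics/z0.png',np.hstack([cv2.resize(t,(390,360),interpolation=2),cv2.resize(s,(330,360),interpolation=2)]))
E
```

```text
top plate n [ 0.4026 -0.2662  0.8758] 28.85698484370036 ctr [0.5509 0.298  0.1406] size (162.7808837890625, 219.7265167236328)
bar h [0.0083 0.0477 0.0612]
bar top (-9.172253608703613, 19.4708309173584) (99.67068481445312, 24.329803466796875) 73.27538299560547
red px [(np.int64(162), np.int64(119), array([0.5324, 0.3522, 0.166 ])), (np.int64(162), np.int64(120), array([0.5324, 0.3498, 0.1659])), (np.int64(162), np.int64(121), array([0.5327, 0.3478, 0.1646])), (np.int64(163), np.int64(117), array([0.5298, 0.3567, 0.1665])), (np.int64(163), np.int64(118), array([0.5294, 0.3534, 0.1693])), (np.int64(163), np.int64(119), array([0.5299, 0.3519, 0.1664])), (np.int64(164), np.int64(115), array([0.5269, 0.3606, 0.169 ])), (np.int64(164), np.int64(116), array([0.5271, 0.3587, 0.1675])), (np.int64(164), np.int64(117), array([0.5264, 0.3543, 0.1737])), (np.int64(165), np.int64(115), array([0.5245, 0.3605, 0.1688])), (np.int64(175), np.int64(120), array([0.4994, 0.3434, 0.182 ])), (np.int64(176), np.int64(119), array([0.4968, 0.3453, 0.1833])), (np.int64(177), np.int64(118), array([0.4943, 0.347
[... 865 characters left out ...]
23.01243019104004) 70.5660629272461
red px []
green (array([ 623.7, -294.7]), array([134.3, 309.4]), 1.5) 0.0503623061248676 yel (array([ 620., -145.]), array([130. ,  12.6]), 1.4) 0.09893188292369869
shelf [167 243  23  22 250] (array([ 624. , -242.9]), array([64.5, 42.3]), 4.8) 0.14023993617696373
shelf [193 244  22  22 249] (array([ 618.5, -180.5]), array([63.7, 42.6]), 2.5) 0.1399592993520311
bench [236 209  21  19 192] (array([ 434.5, -110.6]), array([42.8, 62.1]), 79.8) 0.08977397462959338
bench [171 256  22  22 122] (array([ 633., -229.]), array([33.1, 69.9]), 58.6) 0.09009000200938706
bench [195 256  22  23 121] (array([ 629.6, -168. ]), array([34. , 69.3]), 53.4) 0.09074231837031262
```

View pics/z0.png

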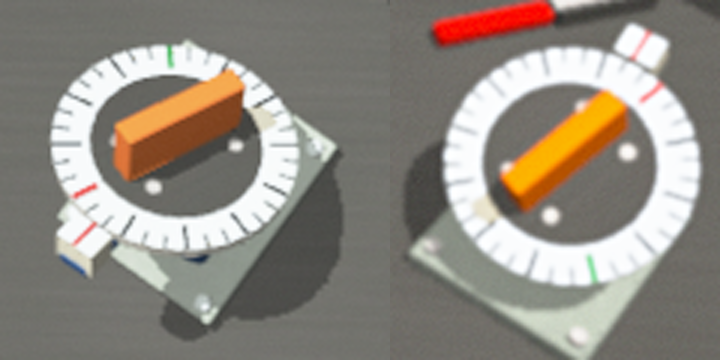

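The close-up shows the red zero mark clockwise of the index line in the top view (about 25-30° short), the green mark at the top, and the bar clear. Next I compute the angles and the approach.

```bash
cat >> h.py <<'E'
from scipy.spatial.transform import Rotation as Ro
N=np.array([-.404,.267,-.8746])*-1; N/=np.linalg.norm(N)
UX=np.array([-N[0],-N[1],0]);UX/=np.linalg.norm(UX); IX=UX-N*(UX@N); IX/=np.linalg.norm(IX); IY=np.cross(N,IX)
def reading(n,im,d):
    P,H,S,V=plate(d,im,n)
    near=(np.hypot(P[...,0]-.55,P[...,1]-.29)<.17)&(d>0)
    org=near&(H>5)&(H<20)&(S>150)&(P[...,2]>.1)
    O=P[org]; h=(O-F0)@N; T=O[(h>.055)&(h<.066)]
    (bc,bs,ba)=cv2.minAreaRect((np.stack([(T-F0)@IX,(T-F0)@IY],1)*1000).astype(np.float32))
    box=cv2.boxPoints((bc,bs,ba)); e1,e2=box[1]-box[0],box[2]-box[1]; L=e1 if np.hypot(*e1)>np.hypot(*e2) else e2
    print(n,'bar top off',np.round(bc,1),np.round(bs,1),'bar ang',round(np.degrees(np.arctan2(L[1],L[0]))%180,1))
    for nm,m in(('red',((H<7)|(H>170))&(S>70)),('green',(H>50)&(H<85)&(S>70))):
        for v,u in ():pass
        f,cx,cy,R,t=cal(n); o=-R.T@t
        vv,uu=np.nonzero(m&near); w=np.stack([(uu-cx)/f,(vv-cy)/f,np.ones(len(uu))],1)@R
        X=o+w*(((F0-o)@N)/(w@N))[:,None]; x=(X-F0)@IX*1000; y=(X-F0)@IY*1000; rr=np.hypot(x,y)
        k=(rr>68)&(rr<98); a=np.degrees(np.arctan2(y,x))[k]; print(nm,k.sum(),'mark ang',np.round(np.median(a),1) if k.any() else None, 'index' ,[ (round(p),round(q)) for p,q,r_ in zip(x,y,rr) if 100<r_<125][:8])
F0=np.array([.55,.298,.127])
E
python3 - <<'E'
from h import *
for n,t in(('top','t0'),('scene','s0')):
    z=np.load(t+'.npz'); reading(n,z['im'],z['d'])
    P=cloud(n,z['d']); m=(P[...,0]>.66)&(P[...,0]<.95)&(abs(P[...,1]-.05)<.2)&(z['d']>0);print('helmet',P[m][:,2].max())
R0=Ro.from_rotvec(r.get_obs()['orientation']); print(R0.as_matrix().round(3))
E
```

```text
top bar top off [-12.9   0.7] [ 15.4 106.9] bar ang 154.5
red 20 mark ang -10.4 index [(100, -15)]
green 0 mark ang None index [(-97, -76), (-95, -74), (-92, -72), (-90, -70), (-87, -68), (-89, -67)]
helmet 0.1662091832787726
scene bar top off [-24.4 -17.8] [ 13.6 109.5] bar ang 155.2
red 13 mark ang -25.7 index [(113, -5), (110, -7)]
green 1 mark ang -141.6 index [(-79, -62), (-77, -64), (-81, -63), (-80, -65), (-82, -66), (-84, -67), (-86, -69), (-88, -70)]
helmet 0.16249532612672352
[[-0.891  0.454 -0.001]
 [ 0.454  0.891 -0.002]
 [-0.    -0.002 -1.   ]]
```

```bash
cat >> h.py <<'E'
F0=np.array([.574,.2935,.1285])
E
python3 - <<'E'
import h
from h import *
for it in range(2):
  cs=[]
  for n,t in(('top','t0'),('scene','s0')):
    z=np.load(t+'.npz'); im,d=z['im'],z['d']; reading(n,im,d)
    P,H,S,V=plate(d,im,n); D=P-h.F0
    x,y,hh=D@IX,D@IY,D@N
    ph=np.arctan2(y,x)
    m=(abs(hh)<.004)&(np.hypot(x,y)<.108)&(np.hypot(x,y)>.05)&(S<60)&(V>150)&(abs(ph)>.35)&(d>0)
    print('h',np.median(hh[m]))
    # rim outer edge: 
    q=np.round(np.degrees(ph[m])/10); X=np.stack([x[m],y[m]],1); E=np.array([X[q==k][np.argmax(np.hypot(*X[q==k].T))] for k in np.unique(q) if (q==k).sum()>5])
    A=np.c_[2*E,np.ones(len(E))]; s=np.linalg.lstsq(A,(E**2).sum(1),rcond=None)[0]; print('rim',s[:2],np.sqrt(s[2]+s[:2]@s[:2])); cs.append(s[:2])
  c=np.mean(cs,0); h.F0=h.F0+IX*c[0]+IY*c[1]; print('F0',h.F0)
R0=Ro.from_rotvec(r.get_obs()['orientation'])
E
```

```text
top bar top off [0.5 1.7] [ 24.3 110.2] bar ang 161.6
red 12 mark ang -17.9 index [(103, -2), (101, 0), (107, -2), (105, 0), (110, -2), (109, 0), (114, -2), (112, 0)]
green 7 mark ang -138.8 index [(-76, -66)]
h 9.767707934993467e-05
rim [-0.00048107  0.00036492] 0.09894424170096043
scene bar top off [-1.1  0.6] [ 22.6 108.8] bar ang 162.3
red 10 mark ang -17.3 index [(103, 2), (104, 0)]
green 10 mark ang -138.3 index []
h 0.0003692925531838848
rim [-0.00128431  0.00114387] 0.09831397754979382
F0 [0.57422829 0.29244486 0.12807243]
top bar top off [1.4 1. ] [ 24.3 110.2] bar ang 161.6
red 12 mark ang -18.2 index [(100, -2), (104, -2), (102, -1), (107, -2), (106, -1), (111, -2), (110, -1), (115, -2)]
green 7 mark ang -138.1 index []
h 9.905097521102753e-05
rim [ 0.00039691 -0.00039417] 0.09894347739927782
scene bar top off [-0.2 -0.2] [ 22.6 108.8] bar ang 162.3
red 10 mark ang -17.6 index [(104, 1), (105, -1)]
green 10 mark ang -137.5 index []
h 0.0003705798138211078
rim [-0.00044796  0.00035998] 0.09831043869613768
F0 [0.57425635 0.29244681 0.12806007]
```

```bash
cat >> h.py <<'E'
F0=np.array([.5742,.2924,.1281])
def goto(p,Rt):
    o=r.get_obs(); R0=Ro.from_rotvec(o['orientation']); print('slide',((np.array(p)-o['tcp_pos'])/.03).round(2),'turn',(np.degrees((Rt*R0.inv()).as_rotvec())/5).round(2))
def barR(a,s):
    a=np.radians(a+90); y=s*(np.cos(a)*IX+np.sin(a)*IY); z=-N; return Ro.from_matrix(np.stack([np.cross(y,z),y,z],1))
E
python3 - <<'E'
from h import *
print('N',N)
for s in(1,-1): goto(F0+.13*N,barR(-18,s))
E
```

```text
N [ 0.40411516 -0.26707611  0.8748493 ]
slide [ 10.69 -11.45   0.38] turn [ 7.46 -2.87 30.23]
slide [ 10.69 -11.45   0.38] turn [ 2.13  5.43 -4.8 ]
```

Call:
{"name": "servo_tool", "arguments": {
  "turn": [
    [0.3, 0.7, -0.6],
    [0.6, 1.4, -1.2],
    [0.9, 2.1, -1.8],
    [1.2, 2.8, -2.4],
    [1.5, 3.5, -3],
    [1.7, 4.2, -3.6],
    [1.9, 4.8, -4.2],
    [2.13, 5.43, -4.8]
  ],
  "slide": [
    [1, -1.4, 1],
    [2.3, -2.8, 2],
    [3.7, -4.2, 2.3],
    [5.1, -5.6, 2.3],
    [6.5, -7, 2.3],
    [7.9, -8.4, 2],
    [9.3, -9.9, 1.5],
    [10.69, -11.45, 0.8]
  ],
  "hand": [1, 1, 1, 1, 1, 1, 1, 1],
  "squeeze": 40
}}

```text
clock: 1.1
tcp_pos: [0.6255, 0.2599, 0.2564]
orientation: [-1.148, -2.376, -0.096]
contact_force: [0.7, 0.7, -0.8]
grip_width: 0.0853
gripper_force: 0.0
```

```bash
python3 - <<'E'
from h import *
print(r.get_obs()['joints'])
goto(F0+.13*N,barR(-18,-1)); goto(F0+.022*N,barR(-18,-1))
E
```

```text
[-0.39698635  0.66724135  0.16113281  1.28751268 -0.47000531  1.55762733
  0.51222482]
slide [ 0.04 -0.07 -0.49] turn [-0.03  0.    0.03]
slide [-1.41  0.89 -3.63] turn [-0.03  0.    0.03]
```

Call:
{"name": "servo_tool", "arguments": {
  "turn": [
    [0, 0, 0],
    [0, 0, 0],
    [0, 0, 0],
    [0, 0, 0],
    [0, 0, 0],
    [0, 0, 0],
    [0, 0, 0],
    [0, 0, 0]
  ],
  "slide": [
    [0.04, -0.07, -0.49],
    [0.04, -0.07, -0.49],
    [-0.35, 0.2, -1.35],
    [-0.7, 0.45, -2.1],
    [-1.05, 0.68, -2.87],
    [-1.41, 0.89, -3.63],
    [-1.41, 0.89, -3.63],
    [-1.41, 0.89, -3.63]
  ],
  "hand": [1, 1, 1, 1, 1, 1, 0.3, 0]
}}

```text
clock: 2.1
tcp_pos: [0.5823, 0.289, 0.1495]
orientation: [-1.145, -2.38, -0.096]
contact_force: [0.9, 0.5, 0.0]
grip_width: 0.0512
gripper_force: 0.0
```

Call:
{"name": "servo_tool", "arguments": {
  "turn": [
    [0, 0, 0],
    [0, 0, 0],
    [0, 0, 0],
    [0, 0, 0]
  ],
  "slide": [
    [0, 0, 0],
    [0, 0, 0],
    [0, 0, 0],
    [0, 0, 0]
  ],
  "hand": [0, 0, 0, 0]
}}

```text
clock: 2.6
tcp_pos: [0.5835, 0.2881, 0.149]
orientation: [-1.148, -2.38, -0.098]
contact_force: [4.9, 1.8, 4.5]
grip_width: 0.0215
gripper_force: 45.0
```

```bash
python3 - <<'E'
from h import *
o=r.get_obs();print(o['joints'],o['contact_force'],o['moment'],(o['tcp_pos']-F0)@IX,(o['tcp_pos']-F0)@IY,(o['tcp_pos']-F0)@N)
E
```

```text
[-0.43908584  0.70228314  0.12958197  1.47729111 -0.4934818   1.3263269
  0.55496374] [4.93946241 1.81082391 4.5300251 ] [ 0.08182015 -0.6923403  -0.05823702] 0.0012782789539342292 -0.0015766095108038305 0.023223352326545748
```

Call:
{"name": "servo_tool", "arguments": {
  "turn": [
    [0.4, -0.27, 0.87],
    [0.81, -0.53, 1.75],
    [1.41, -0.93, 3.06],
    [2.02, -1.34, 4.37],
    [2.63, -1.74, 5.69],
    [3.23, -2.14, 7.0],
    [3.23, -2.14, 7.0]
  ],
  "slide": [
    [0, 0, 0],
    [0, 0, 0],
    [0, 0, 0],
    [0, 0, 0],
    [0, 0, 0],
    [0, 0, 0],
    [0, 0, 0]
  ],
  "hand": [0, 0, 0, 0, 0, 0, 0],
  "squeeze": 60
}}

```text
clock: 3.48
tcp_pos: [0.5829, 0.2872, 0.149]
orientation: [-0.266, -2.664, -0.325]
contact_force: [2.1, -0.2, 6.1]
grip_width: 0.0216
gripper_force: 59.1
```

```bash
python3 - <<'E'
from h import *
o=r.get_obs();print(o['joints'],o['contact_force'],o['moment'],(o['tcp_pos']-F0)@IX,(o['tcp_pos']-F0)@IY,(o['tcp_pos']-F0)@N)
E
```

```text
[-0.33384452  0.69951403 -0.03474679  1.46852966 -0.39807468  1.30328524
  1.17902149] [ 2.11430582 -0.18141432  6.05891094] [-0.38852611 -0.37232651  0.49470944] 0.0012972943043629837 -0.0004060199247813443 0.023218775037075486
```

Call:
{"name": "servo_tool", "arguments": {
  "turn": [
    [0.6, -0.4, 1.31],
    [1.21, -0.8, 2.62],
    [1.82, -1.2, 3.94],
    [2.42, -1.6, 5.25],
    [3.03, -2.0, 6.56],
    [3.64, -2.4, 7.87],
    [4.24, -2.8, 9.19],
    [4.85, -3.2, 10.5]
  ],
  "slide": [
    [0, 0, 0],
    [0, 0, 0],
    [0, 0, 0],
    [0, 0, 0],
    [0, 0, 0],
    [0, 0, 0],
    [0, 0, 0],
    [0, 0, 0]
  ],
  "hand": [0, 0, 0, 0, 0, 0, 0, 0]
}}

```text
clock: 4.47
tcp_pos: [0.5832, 0.2856, 0.1484]
orientation: [1.157, -2.559, -0.612]
contact_force: [1.5, -3.7, 5.3]
grip_width: 0.0213
gripper_force: 58.8
```

```bash
python3 - <<'E'
from h import *
o=r.get_obs();print(o['joints'],o['contact_force'],o['moment'],(o['tcp_pos']-F0)@IX,(o['tcp_pos']-F0)@IY,(o['tcp_pos']-F0)@N)
y=Ro.from_rotvec(o['orientation']).as_matrix()[:,1]; print(np.degrees(np.arctan2(y@IY,y@IX))+90)
E
```

```text
[-0.17555029  0.71789825 -0.28399024  1.45319647 -0.24461555  1.28131825
  2.10609675] [ 1.52489244 -3.73387865  5.3440035 ] [-1.4513186  -0.71196648 -0.02401188] -4.442565869143891e-05 0.0006918878214702887 0.023234337027564517
82.10474177496884
```

Call:
{"name": "servo_tool", "arguments": {
  "turn": [
    [0.6, -0.4, 1.31],
    [1.21, -0.8, 2.62],
    [1.82, -1.2, 3.94],
    [2.42, -1.6, 5.25],
    [2.83, -1.87, 6.12],
    [3.07, -2.03, 6.65],
    [3.07, -2.03, 6.65],
    [3.07, -2.03, 6.65]
  ],
  "slide": [
    [0, 0, 0],
    [0, 0, 0],
    [0, 0, 0],
    [0, 0, 0],
    [0, 0, 0],
    [0, 0, 0],
    [0, 0, 0],
    [0, 0, 0]
  ],
  "hand": [0, 0, 0, 0, 0, 0, 0, 0]
}}

```text
clock: 5.48
tcp_pos: [0.5842, 0.2853, 0.1479]
orientation: [2.01, -2.14, -0.733]
contact_force: [4.6, -6.0, 4.4]
grip_width: 0.0211
gripper_force: 59.1
```

```bash
python3 - <<'E'
from h import *
o=r.get_obs();print(o['joints'],o['contact_force'],o['moment'])
y=Ro.from_rotvec(o['orientation']).as_matrix()[:,1]; print(np.degrees(np.arctan2(y@IY,y@IX))+90)
for n in('top','scene'):
    im,d=grab(n,n[0]+'1')
    try: reading(n,im,d)
    except Exception as e: print(e)
E
```

```text
[-0.07760318  0.7434298  -0.44476979  1.44332807 -0.13826888  1.27446271
  2.68225316] [ 4.57207494 -6.02750406  4.41519434] [-1.16710729 -1.65336328  0.3475681 ]
119.87036940081708
top bar top off [1.7 1.6] [ 24.5 106.6] bar ang 118.8
red 13 mark ang 121.4 index [(100, -2), (104, -2), (102, -1), (107, -2), (106, -1), (111, -2), (109, -1), (115, -2)]
green 12 mark ang 0.0 index []
scene bar top off [-0.8 -0.5] [ 22.1 109.3] bar ang 120.6
red 8 mark ang 119.2 index [(107, 0), (104, 1), (105, -1), (-49, 88)]
green 5 mark ang 0.1 index []
```

Call:
{"name": "servo_tool", "arguments": {
  "turn": [
    [0, 0, 0],
    [0, 0, 0],
    [0, 0, 0],
    [0, 0, 0],
    [0, 0, 0],
    [0, 0, 0],
    [0, 0, 0]
  ],
  "slide": [
    [0, 0, 0],
    [0, 0, 0],
    [0, 0, 0],
    [0, 0, 0],
    [0.5, -0.33, 1.1],
    [1.0, -0.66, 2.2],
    [1.8, -1.2, 4]
  ],
  "hand": [0.5, 0.7, 1, 1, 1, 1, 1]
}}

```text
clock: 6.45
tcp_pos: [0.6347, 0.2518, 0.2675]
orientation: [2.009, -2.131, -0.742]
contact_force: [1.1, -0.2, 0.8]
grip_width: 0.0853
gripper_force: 0.0
```

```bash
python3 - <<'E'
from h import *
for n in('top','scene'):
    im,d=grab(n,n[0]+'2'); reading(n,im,d)
print(r.get_obs()['joints'])
# target above blank_c
from h import *
s=6
E
```

```text
top bar top off [1.1 1.2] [ 25.1 106.2] bar ang 119.9
red 13 mark ang 121.5 index [(100, -2), (104, -2), (102, -1), (107, -2), (106, -1), (111, -2), (109, -1), (115, -2)]
green 12 mark ang 0.0 index []
scene bar top off [-1.   0.2] [ 21.5 107.3] bar ang 119.9
red 9 mark ang 119.2 index [(104, 1), (105, -1), (-49, 88)]
green 6 mark ang 0.0 index []
[-0.04831177  0.70548337 -0.43028541  1.20155272 -0.14746006  1.55249895
  2.6793788 ]
```

```bash
cat >> h.py <<'E'
def down(az):
    a=np.radians(az); y=np.array([np.cos(a),np.sin(a),0]); z=np.array([0,0,-1.]); return Ro.from_matrix(np.stack([np.cross(y,z),y,z],1))
SO=np.array([.6238,-.295]); SA=np.radians(1.45)
def sh(x,y): return SO+np.array([x*np.cos(SA)-y*np.sin(SA),x*np.sin(SA)+y*np.cos(SA)])
def toS(p): d=np.array(p)-SO; return np.array([d[0]*np.cos(SA)+d[1]*np.sin(SA),-d[0]*np.sin(SA)+d[1]*np.cos(SA)])
E
python3 - <<'E'
from h import *
goto([.62,.04,.26],down(100)); print((down(1.45)*down(100).inv()).as_rotvec(True)/5)
print(toS([.6184,-.1802])*1e3,toS([.6236,-.2425])*1e3,sh(0,.122),sh(0,.08),sh(0,.038))
z=np.load('t2.npz'); P,H,S,V=plate(z['d'],z['im'],'top')
yel=(H>22)&(H<33)&(S>140)&(P[...,2]>.07)&(P[...,1]<-.1)&(P[...,1]>-.2)&(P[...,0]<.8); q=P[yel]; s=np.array([toS(p[:2]) for p in q])*1e3
print('stop y range',np.percentile(s[:,1],[1,50,99]),'x',np.percentile(s[:,0],[1,50,99]))
E
```

```text
slide [-0.69 -7.01 -0.47] turn [ -5.88  -1.84 -14.94]
[  0.     0.   -19.71]
[ -2.49330589 114.89988436] [ 1.12855412 52.48824979] [ 0.62071284 -0.17303907] [ 0.62177563 -0.21502562] [ 0.62283843 -0.25701217]
stop y range [145.11612731 150.87660535 156.92459904] x [-63.05039365   0.94950847  61.21162409]
```

Call:
{"name": "servo_tool", "arguments": {
  "turn": [
    [-0.7, -0.2, -1.8],
    [-1.4, -0.4, -3.6],
    [-2.1, -0.6, -5.5],
    [-2.8, -0.85, -7.4],
    [-3.6, -1.1, -9.3],
    [-4.4, -1.35, -11.2],
    [-5.1, -1.6, -13.1],
    [-5.88, -1.84, -14.94]
  ],
  "slide": [
    [0, -0.4, 0.2],
    [0, -1.2, 0.4],
    [-0.1, -2.2, 0.4],
    [-0.2, -3.2, 0.3],
    [-0.3, -4.2, 0.1],
    [-0.4, -5.2, 0],
    [-0.6, -6.2, -0.2],
    [-0.69, -7, -0.47]
  ],
  "hand": [1, 1, 1, 1, 1, 1, 1, 1]
}}

```text
clock: 7.55
tcp_pos: [0.6146, 0.0402, 0.2537]
orientation: [0.264, -3.126, -0.014]
contact_force: [-0.2, 0.6, -0.5]
grip_width: 0.0853
gripper_force: 0.0
```

Call:
{"name": "servo_tool", "arguments": {
  "turn": [
    [0, 0, -2],
    [0, 0, -4],
    [0, 0, -6],
    [0, 0, -8],
    [0, 0, -10],
    [0, 0, -12],
    [0, 0, -14],
    [0, 0, -16]
  ],
  "slide": [
    [0, -0.5, 0],
    [0, -1.2, 0],
    [0, -2.2, 0],
    [0, -3.2, 0],
    [0, -4.2, 0],
    [0, -5.2, 0],
    [0, -6.2, 0],
    [0, -7.2, 0]
  ],
  "hand": [1, 1, 1, 1, 1, 1, 1, 1]
}}

```text
clock: 8.55
tcp_pos: [0.6149, -0.1747, 0.2533]
orientation: [1.807, 2.567, 0.019]
contact_force: [0.8, 0.9, -0.2]
grip_width: 0.0855
gripper_force: 0.0
```

```bash
python3 - <<'E'
from h import *
o=r.get_obs();print(o['joints'],o['tcp_pos'])
goto([.6192,-.1802,.165],down(1.45))
E
```

```text
[-0.0298975   0.40337745  0.28973742  1.64287079 -0.13709533  1.10727833
  0.64267227] [ 0.61491071 -0.17466437  0.25333727]
slide [ 0.14 -0.18 -2.94] turn [-0.08  0.12 -3.65]
```

Call:
{"name": "servo_tool", "arguments": {
  "turn": [
    [-0.08, 0.12, -1.8],
    [-0.08, 0.12, -3.65],
    [-0.08, 0.12, -3.65],
    [-0.08, 0.12, -3.65],
    [-0.08, 0.12, -3.65],
    [-0.08, 0.12, -3.65]
  ],
  "slide": [
    [0.14, -0.18, -1],
    [0.14, -0.18, -2.2],
    [0.14, -0.18, -2.9],
    [0.14, -0.18, -4.2],
    [0.14, -0.18, -5.44],
    [0.14, -0.18, -5.44]
  ],
  "hand": [1, 1, 1, 1, 1, 1]
}}

```text
clock: 9.3
tcp_pos: [0.6169, -0.1784, 0.0875]
orientation: [-2.183, -2.252, 0.006]
contact_force: [-1.5, -0.2, 0.6]
grip_width: 0.0853
gripper_force: 0.0
```

```bash
python3 - <<'E'
from h import *
o=r.get_obs();print(toS(o['tcp_pos'][:2])*1e3,o['contact_force'])
goto([*sh(0,.1149),.09],down(1.45))
E
```

```text
[ -3.92359867 116.75363312] [-1.51834209 -0.22911297  0.58945261]
slide [ 0.13 -0.06  0.08] turn [-0.01 -0.07 -0.07]
```

Call:
{"name": "servo_tool", "arguments": {
  "turn": [
    [0, -0.07, -0.07],
    [0, -0.07, -0.07],
    [0, -0.07, -0.07],
    [0, -0.07, -0.07],
    [0, -0.07, -0.07],
    [0, -0.07, -0.07]
  ],
  "slide": [
    [0.13, -0.06, 0],
    [0.13, -0.06, 0],
    [0.13, -0.06, 0],
    [0.13, -0.06, 0],
    [0.13, -0.02, 0],
    [0.13, 0, 0]
  ],
  "hand": [0.5, 0.5, 0.5, 0.5, 0.5, 0.5],
  "squeeze": 30
}}

```text
clock: 10.05
tcp_pos: [0.6245, -0.1819, 0.0926]
orientation: [2.188, 2.241, 0.007]
contact_force: [-1.7, -4.5, 5.6]
grip_width: 0.0595
gripper_force: 34.0
```

Call:
{"name": "servo_tool", "arguments": {
  "turn": [
    [0, 0, 0],
    [0, 0, 0],
    [0, 0, 0]
  ],
  "slide": [
    [0, 0.1, 0],
    [0, 0.15, 0],
    [0, 0.2, 0]
  ],
  "hand": [0.5, 0.5, 0.5]
}}

```text
clock: 10.42
tcp_pos: [0.6251, -0.1756, 0.0926]
orientation: [2.187, 2.241, 0.008]
contact_force: [1.4, -1.1, 1.7]
grip_width: 0.0596
gripper_force: 33.7
```

```bash
python3 - <<'E'
from h import *
o=r.get_obs();print(toS(o['tcp_pos'][:2])*1e3,o['contact_force'],o['moment'])
goto([*sh(0,.122),.09],down(1.45))
E
```

```text
[  4.36711142 119.28546732] [ 1.37102322 -1.13629263  1.67640218] [-0.26376942 -0.13939599  0.01655274]
slide [-0.15  0.09 -0.09] turn [0.04 0.13 0.02]
```

Call:
{"name": "servo_tool", "arguments": {
  "turn": [
    [0, 0, 0.02],
    [0, 0, 0.02],
    [0, 0, 0.02],
    [0, 0, 0.02]
  ],
  "slide": [
    [-0.14, 0.03, 0],
    [-0.14, 0.08, 0],
    [-0.14, 0.12, 0],
    [-0.14, 0.16, 0]
  ],
  "hand": [0.5, 0.5, 0.5, 0.5]
}}

```text
clock: 10.92
tcp_pos: [0.6216, -0.1732, 0.0927]
orientation: [2.184, 2.238, 0.007]
contact_force: [4.6, -12.0, 2.7]
grip_width: 0.0596
gripper_force: 33.9
```

```bash
python3 - <<'E'
from h import *
o=r.get_obs();print(toS(o['tcp_pos'][:2])*1e3,o['contact_force'],o['moment'])
goto([*sh(0,.122),.09],down(1.45))
E
```

```text
[  0.88014114 121.79447532] [  4.63428052 -11.96549561   2.74401448] [-2.36733515 -0.95939782  0.0219093 ]
slide [-0.03  0.01 -0.09] turn [0.08 0.15 0.01]
```

Call:
{"name": "servo_tool", "arguments": {
  "turn": [
    [0, 0, 0],
    [0, 0, 0],
    [0, 0, 0],
    [0, 0, 0],
    [0, 0, 0],
    [0, 0, 0],
    [0, 0, 0]
  ],
  "slide": [
    [0, -0.06, 0],
    [0, -0.06, 0],
    [0, -0.06, 0],
    [0, -0.06, 0.8],
    [0, -0.06, 2.2],
    [0.05, -1.2, 2.2],
    [0.05, -2.35, 2.2]
  ],
  "hand": [0.5, 1, 1, 1, 1, 1, 1]
}}

```text
clock: 11.8
tcp_pos: [0.6208, -0.2384, 0.1567]
orientation: [2.186, 2.251, 0.007]
contact_force: [-0.0, -0.2, 0.3]
grip_width: 0.0853
gripper_force: 0.0
```

```bash
cat >> h.py <<'E'
def row(n,tag):
    im,d=grab(n,tag); P,H,S,V=plate(d,im,n)
    m=((S<60)&(V>90)&(abs(P[...,2]-.14)<.008)&(abs(P[...,0]-.62)<.1)&(P[...,1]<-.1)&(P[...,1]>-.4)&(d>0)).astype(np.uint8)
    k,L,st,ce=cv2.connectedComponentsWithStats(m)
    for i in range(1,k):
        if st[i,4]>25:
            c,s,a=rect(P[L==i]); print(n,(toS(c/1000)*1e3).round(1),s,a)
E
python3 - <<'E'
from h import *
for n in('top','scene'): row(n,n[0]+'3')
o=r.get_obs();print(toS(o['tcp_pos'][:2])*1e3,o['contact_force'])
goto([*sh(.0005,.0525),.09],down(1.45))
E
```

```text
top [ -0.3 124.1] [61.1 41.7] 0.9
top [18.6 71.4] [ 7.6 23.3] 85.9
scene [ 1.9 52.2] [63.2 41.4] 3.8
scene [  1.  122.7] [62.9 42.5] 1.7
[-3.59785384 51.27101142] [ 0.33430819 -0.28558739  0.1706328 ]
slide [ 0.14  0.04 -2.21] turn [0.03 0.06 0.05]
```

Call:
{"name": "servo_tool", "arguments": {
  "turn": [
    [0, 0, 0],
    [0, 0, 0],
    [0, 0, 0],
    [0, 0, 0],
    [0, 0, 0],
    [0, 0, 0],
    [0, 0, 0],
    [0, 0, 0]
  ],
  "slide": [
    [0.14, 0.04, 0],
    [0.14, 0.04, -1.1],
    [0.14, 0.04, -2.15],
    [0.14, 0.04, -2.15],
    [0.14, 0.04, -2.15],
    [0.14, 0.04, -2.15],
    [0.14, 0.04, -2.15],
    [0.14, 0.04, -2.15]
  ],
  "hand": [1, 1, 1, 1, 0.5, 0.5, 0.5, 0.5]
}}

```text
clock: 12.9
tcp_pos: [0.6259, -0.238, 0.0937]
orientation: [2.187, 2.246, 0.009]
contact_force: [-1.0, 1.7, 6.9]
grip_width: 0.0601
gripper_force: 33.5
```

```bash
python3 - <<'E'
from h import *
o=r.get_obs();print(toS(o['tcp_pos'][:2])*1e3,o['contact_force'],o['grip_width'])
goto([*sh(.0008,.080),.09],down(1.45))
E
```

```text
[ 3.54358181 56.93974641] [-1.01361961  1.68011926  6.87054358] 0.06005245130574364
slide [-0.11  0.77 -0.12] turn [ 0.01  0.1  -0.02]
```

Call:
{"name": "servo_tool", "arguments": {
  "turn": [
    [0, 0, 0],
    [0, 0, 0],
    [0, 0, 0],
    [0, 0, 0],
    [0, 0, 0]
  ],
  "slide": [
    [-0.05, 0.25, 0],
    [-0.09, 0.5, 0],
    [-0.09, 0.7, 0],
    [-0.09, 0.8, 0],
    [-0.09, 0.8, 0]
  ],
  "hand": [0.5, 0.5, 0.5, 0.5, 0.5]
}}

```text
clock: 13.52
tcp_pos: [0.6237, -0.2158, 0.0939]
orientation: [2.185, 2.243, 0.007]
contact_force: [0.8, -4.8, 7.3]
grip_width: 0.0596
gripper_force: 32.7
```

```bash
python3 - <<'E'
from h import *
o=r.get_obs();print(toS(o['tcp_pos'][:2])*1e3,o['contact_force'],o['grip_width'])
row('scene','s4');row('top','t4')
E
```

```text
[ 1.88219582 79.12854576] [ 0.75652763 -4.82468219  7.26485649] 0.05959726895306958
scene [-1.  91.3] [68. 10.] 5.2
scene [  0.2 122.7] [62.7 42.8] 0.8
top [ -0.4 126.1] [61. 38.] 0.9
```

Call:
{"name": "servo_tool", "arguments": {
  "turn": [
    [0, 0, 0],
    [0, 0, 0],
    [0, 0, 0],
    [0, 0, 0],
    [0, 0, 0]
  ],
  "slide": [
    [-0.03, 0.06, 0],
    [-0.03, 0.12, 0],
    [-0.03, 0.18, 0],
    [-0.03, 0.24, 0],
    [-0.03, 0.28, 0]
  ],
  "hand": [0.5, 0.5, 0.5, 0.5, 0.5]
}}

```text
clock: 14.25
tcp_pos: [0.6228, -0.2089, 0.094]
orientation: [2.185, 2.241, 0.006]
contact_force: [3.0, -9.1, 6.2]
grip_width: 0.0596
gripper_force: 32.5
```

```bash
python3 - <<'E'
from h import *
o=r.get_obs();print(toS(o['tcp_pos'][:2])*1e3,o['contact_force'],o['grip_width'])
E
```

```text
[ 1.20243997 86.10467961] [ 2.95009421 -9.10650102  6.21395074] 0.05956906132970707
```

Call:
{"name": "servo_tool", "arguments": {
  "turn": [
    [0, 0, 0],
    [0, 0, 0],
    [0, 0, 0],
    [0, 0, 0],
    [0, 0, 0],
    [0, 0, 0],
    [0, 0, -1],
    [0, 0, -2.2]
  ],
  "slide": [
    [0, -0.04, 0],
    [0, -0.04, 0],
    [0, -0.04, 0],
    [0, -0.04, 0.8],
    [0, -0.04, 2.2],
    [-1, 0.2, 2.4],
    [-2.6, 1.2, 2.4],
    [-4.2, 2.2, 2.4]
  ],
  "hand": [0.5, 1, 1, 1, 1, 1, 1, 1]
}}

```text
clock: 15.25
tcp_pos: [0.4933, -0.1383, 0.1634]
orientation: [2.398, 2.024, 0.004]
contact_force: [0.7, 1.4, 1.1]
grip_width: 0.0856
gripper_force: 0.0
```

Call:
{"name": "servo_tool", "arguments": {
  "turn": [
    [0, 0, 0],
    [0, 0, 0],
    [0, 0, 0]
  ],
  "slide": [
    [-1, 0.5, 0],
    [-2.1, 1.05, 0],
    [-2.1, 1.05, 0]
  ],
  "hand": [1, 1, 1]
}}

```text
clock: 15.62
tcp_pos: [0.4292, -0.1065, 0.1633]
orientation: [2.394, 2.031, 0.003]
contact_force: [-0.0, -0.3, -0.6]
grip_width: 0.0852
gripper_force: 0.0
```

```bash
python3 - <<'E'
from h import *
row('scene','s5');row('top','t5')
o=r.get_obs();print(o['joints'])
goto([.4335,-.1103,.045],down(-10))
E
```

```text
scene [  0.7 101. ] [64.4 85.9] 2.3
top [ -0.2 102.1] [60.6 85.8] 1.5
[-0.25755906  0.18696465  0.40688793  2.17659868 -0.10289727  0.7892695
  0.05062581]
slide [ 0.04 -0.08 -3.97] turn [ 0.02  0.07 -0.12]
```

View pics/s5.png

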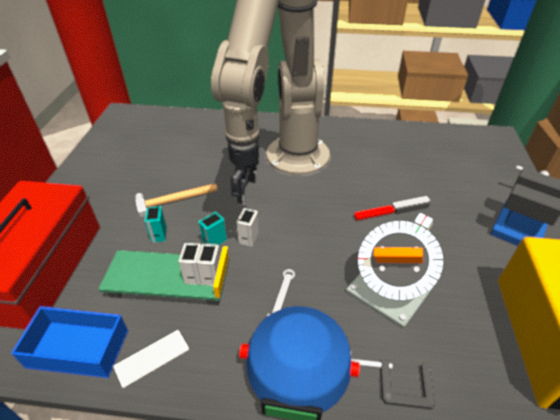

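The picture shows blanks a and b together against the stop at (200,263). The gripper is poised over blank_c at (247,227), and the plate still reads as set.

Call:
{"name": "servo_tool", "arguments": {
  "turn": [
    [0, 0, -0.1],
    [0, 0, -0.1],
    [0, 0, -0.1],
    [0, 0, -0.1],
    [0, 0, -0.1]
  ],
  "slide": [
    [0.06, -0.09, 0],
    [0.06, -0.09, -1.3],
    [0.06, -0.09, -2.6],
    [0.06, -0.09, -3.9],
    [0.06, -0.09, -3.9]
  ],
  "hand": [1, 1, 1, 1, 1]
}}

```text
clock: 16.35
tcp_pos: [0.4325, -0.1114, 0.0448]
orientation: [2.406, 2.017, -0.002]
contact_force: [0.3, -0.0, 0.2]
grip_width: 0.0854
gripper_force: 0.0
```

Call:
{"name": "servo_tool", "arguments": {
  "turn": [
    [0, 0, 0],
    [0, 0, 0],
    [0, 0, 0],
    [0, 0, 0]
  ],
  "slide": [
    [0, 0, 0],
    [0, 0, 0],
    [0, 0, 0],
    [0, 0, 0]
  ],
  "hand": [0.5, 0.5, 0.5, 0.5],
  "squeeze": 45
}}

```text
clock: 16.85
tcp_pos: [0.4349, -0.1112, 0.0483]
orientation: [2.401, 2.015, 0.008]
contact_force: [-1.6, -1.2, 7.3]
grip_width: 0.0596
gripper_force: 49.9
```

Call:
{"name": "servo_tool", "arguments": {
  "turn": [
    [0, 0, 0],
    [0, 0, 0],
    [0, 0, 0],
    [0, 0, 0]
  ],
  "slide": [
    [0, 0, 0.5],
    [0, 0, 1.5],
    [0, 0, 3],
    [0, 0, 4]
  ],
  "hand": [0.5, 0.5, 0.5, 0.5]
}}

```text
clock: 17.35
tcp_pos: [0.4344, -0.111, 0.1697]
orientation: [2.401, 2.015, 0.008]
contact_force: [0.3, 0.4, -4.0]
grip_width: 0.0595
gripper_force: 50.3
```

```bash
python3 - <<'E'
from h import *
o=r.get_obs();print(o['joints'],o['tcp_pos'],o['contact_force'])
goto([*sh(0.0008,.030),.165],down(1.45))
E
```

```text
[-0.28000906  0.18234088  0.43953395  2.16859618 -0.10682628  0.80187399
  0.05247967] [ 0.43439272 -0.1110378   0.16967685] [ 0.33151911  0.37040854 -3.9632207 ]
slide [ 6.31 -5.13 -0.16] turn [0.01 0.1  2.29]
```

Call:
{"name": "servo_tool", "arguments": {
  "turn": [
    [0, 0, 0],
    [0, 0, 0.6],
    [0, 0, 1.2],
    [0, 0, 1.8],
    [0, 0, 2.29],
    [0, 0, 2.29],
    [0, 0, 2.29],
    [0, 0, 2.29]
  ],
  "slide": [
    [0.3, -1.3, 0.6],
    [1.3, -2.8, 1],
    [2.5, -4.2, 1],
    [3.8, -5.13, 1],
    [5.1, -5.13, 1],
    [6.1, -5.13, 1],
    [6.31, -5.13, 1],
    [6.31, -5.13, 1]
  ],
  "hand": [0.5, 0.5, 0.5, 0.5, 0.5, 0.5, 0.5, 0.5]
}}

```text
clock: 18.35
tcp_pos: [0.6228, -0.2646, 0.1973]
orientation: [2.189, 2.247, 0.005]
contact_force: [0.4, -0.9, -3.3]
grip_width: 0.0597
gripper_force: 50.4
```

```bash
python3 - <<'E'
from h import *
o=r.get_obs();print(toS(o['tcp_pos'][:2])*1e3,o['contact_force'],o['tcp_pos'])
goto([*sh(0.0008,.030),.101],down(1.45))
E
```

```text
[-0.24728713 30.40784783] [ 0.44529177 -0.94558673 -3.27520689] [ 0.62278333 -0.26460815  0.19730281]
slide [ 0.04 -0.01 -3.21] turn [ 0.01  0.06 -0.01]
```

Call:
{"name": "servo_tool", "arguments": {
  "turn": [
    [0, 0.06, 0],
    [0, 0.06, 0],
    [0, 0.06, 0],
    [0, 0.06, 0],
    [0, 0.06, 0],
    [0, 0.06, 0]
  ],
  "slide": [
    [0.03, 0, -1],
    [0.03, 0, -2.2],
    [0.03, 0, -3],
    [0.03, 0, -3.2],
    [0.03, 0, -3.27],
    [0.03, 0, -3.27]
  ],
  "hand": [0.5, 0.5, 0.5, 0.5, 0.5, 0.5]
}}

```text
clock: 19.1
tcp_pos: [0.6247, -0.2652, 0.1002]
orientation: [2.191, 2.248, 0.001]
contact_force: [1.1, 0.3, -3.2]
grip_width: 0.0597
gripper_force: 50.2
```

```bash
python3 - <<'E'
from h import *
o=r.get_obs();print(toS(o['tcp_pos'][:2])*1e3,o['contact_force'],o['tcp_pos'])
row('scene','s6'); row('top','t6')
E
```

```text
[ 1.63506847 29.72166045] [ 1.07247281  0.29847592 -3.22305023] [ 0.62468245 -0.26524648  0.10022221]
scene [-1.2 44.2] [68.4 20.9] 11.0
scene [  1.1 101.1] [64.  85.7] 2.2
top [ -0.2 102.3] [60.8 85.5] 1.9
```

Call:
{"name": "servo_tool", "arguments": {
  "turn": [
    [0, 0, 0],
    [0, 0, 0],
    [0, 0, 0],
    [0, 0, 0],
    [0, 0, 0]
  ],
  "slide": [
    [-0.02, 0, -0.06],
    [-0.02, 0, -0.08],
    [-0.02, 0.1, -0.08],
    [-0.02, 0.2, -0.08],
    [-0.02, 0.25, -0.08]
  ],
  "hand": [0.5, 0.5, 0.5, 0.5, 0.5]
}}

```text
clock: 19.82
tcp_pos: [0.6246, -0.2597, 0.0984]
orientation: [2.19, 2.244, 0.0]
contact_force: [-2.2, -5.5, 10.4]
grip_width: 0.0595
gripper_force: 52.0
```

Call:
{"name": "servo_tool", "arguments": {
  "turn": [
    [0, 0, 0],
    [0, 0, 0],
    [0, 0, 0]
  ],
  "slide": [
    [0, 0.04, 0],
    [0, 0.08, 0],
    [0, 0.1, 0]
  ],
  "hand": [0.5, 0.5, 0.5]
}}

```text
clock: 20.2
tcp_pos: [0.6247, -0.2577, 0.0985]
orientation: [2.19, 2.243, -0.001]
contact_force: [-0.5, -5.6, 6.4]
grip_width: 0.0595
gripper_force: 51.2
```

```bash
python3 - <<'E'
from h import *
o=r.get_obs();print(toS(o['tcp_pos'][:2])*1e3,o['contact_force'],o['tcp_pos'])
goto([*sh(0.001,.039),.099],down(1.45))
E
```

```text
[ 1.80292655 37.29671922] [-0.46932481 -5.60378159  6.37342144] [ 0.62465857 -0.2576696   0.09852199]
slide [-0.03  0.06  0.02] turn [0.06 0.06 0.01]
```

Call:
{"name": "servo_tool", "arguments": {
  "turn": [
    [0, 0, 0.01],
    [0, 0, 0.01],
    [0, 0, 0.01],
    [0, 0, 0.01]
  ],
  "slide": [
    [-0.03, 0.05, 0],
    [-0.03, 0.1, 0],
    [-0.03, 0.15, 0],
    [-0.03, 0.18, 0]
  ],
  "hand": [0.5, 0.5, 0.5, 0.5]
}}

```text
clock: 20.7
tcp_pos: [0.6241, -0.2563, 0.0988]
orientation: [2.187, 2.237, -0.004]
contact_force: [2.8, -17.3, 0.1]
grip_width: 0.0597
gripper_force: 50.7
```

```bash
python3 - <<'E'
from h import *
o=r.get_obs();print(toS(o['tcp_pos'][:2])*1e3,o['contact_force'],o['tcp_pos'])
E
```

```text
[ 1.26144335 38.66665349] [  2.84960544 -17.31776349   0.05514213] [ 0.6240826  -0.25631381  0.09878653]
```

Call:
{"name": "servo_tool", "arguments": {
  "turn": [
    [0, 0, 0],
    [0, 0, 0],
    [0, 0, 0],
    [0, 0, 0],
    [0, 0, 0],
    [0, 0, 0],
    [0, 0, 0],
    [0, 0, 0]
  ],
  "slide": [
    [0, -0.07, 0],
    [0, -0.07, 0],
    [0, -0.07, 0],
    [0, -0.07, 0],
    [0, -0.07, 1],
    [0, -0.07, 2.4],
    [-1.5, -0.07, 3.5],
    [-3.5, -0.07, 4.5]
  ],
  "hand": [0.5, 1, 1, 1, 1, 1, 1, 1]
}}

```text
clock: 21.7
tcp_pos: [0.5218, -0.2504, 0.2305]
orientation: [2.188, 2.251, 0.001]
contact_force: [-1.3, -0.4, 1.4]
grip_width: 0.0855
gripper_force: 0.0
```

Call:
{"name": "servo_tool", "arguments": {
  "turn": [
    [0, 0, 0],
    [0, 0, 0],
    [0, 0, 0]
  ],
  "slide": [
    [-1.2, 0, 0.8],
    [-2, 0, 1.5],
    [-2, 0, 1.5]
  ],
  "hand": [1, 1, 1]
}}

```text
clock: 22.08
tcp_pos: [0.4613, -0.2514, 0.2761]
orientation: [2.191, 2.247, 0.004]
contact_force: [0.7, 0.7, 0.7]
grip_width: 0.0851
gripper_force: 0.0
```

```bash
python3 - <<'E'
from h import *
row('scene','s7');row('top','t7')
for n in('top','scene'):
    z=np.load(n[0]+'7.npz'); reading(n,z['im'],z['d'])
t=cv2.imread('pics/t7.png')[95:185,310:450]; s=cv2.imread('pics/s7.png')[230:310,90:240]
cv2.imwrite('pics/z7.png',np.vstack([cv2.resize(t,(560,360),interpolation=2)[:290],cv2.resize(s,(560,300),interpolation=2)]))
P=cloud('top',z['d'])
# front/back edges per blank (top view)
z=np.load('t7.npz'); P,H,S,V=plate(z['d'],z['im'],'top'); m=(abs(P[...,2]-.14)<.005)&(abs(P[...,0]-.62)<.06)&(P[...,1]<-.1)&(P[...,1]>-.3)
q=(P[m][:,:2]-SO)@np.array([[np.cos(SA),-np.sin(SA)],[np.sin(SA),np.cos(SA)]])*1e3
for lo in range(20,140,10):
    k=q[(q[:,1]>=lo)&(q[:,1]<lo+10),0]; print(lo,np.round([k.min(),k.max()],1) if len(k) else '-')
E
```

```text
scene [ 0.5 80.7] [ 64.6 125.8] 1.7
top [-0.4 82.2] [ 60.9 125.2] 1.6
top bar top off [0.7 1.2] [ 25.7 106.5] bar ang 119.3
red 14 mark ang 121.4 index [(100, -2), (104, -2), (102, -1), (107, -2), (106, -1), (111, -2), (109, -1), (115, -2)]
green 12 mark ang 0.0 index []
scene bar top off [-0.6 -0.6] [ 21.9 108.9] bar ang 120.7
red 9 mark ang 119.2 index [(104, 1), (105, -1), (-49, 88)]
green 5 mark ang 0.1 index []
20 [-30.   29.9]
30 [-30.1  29. ]
40 [-30.   29.4]
50 [-30.6  29.3]
60 [-30.   29.9]
70 [-30.6  29.2]
80 [-30.   29.8]
90 [-30.9  29.3]
100 [-30.6  29.6]
110 [-29.7  29.8]
120 [-30.3  29.5]
130 [-30.3  29.9]
```

View pics/z7.png

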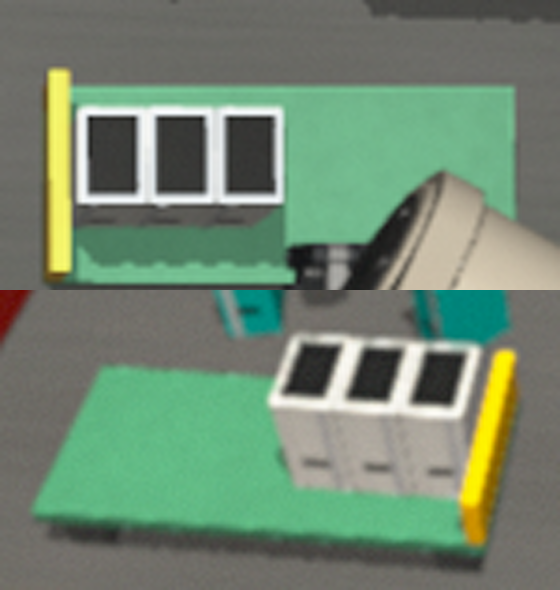

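The crop shows the three blanks flush, square and against the yellow stop: the row is 125.5 mm long, and its end agrees with the stop's inner face to about 0.3 mm in both views. The green mark is still at the index line.

```bash
python3 -c "
from bench import r
print(r.hand_in())"
```

```text
the job is handed in; nothing more can be done
None
```

The job is handed in at about 22 s: the plate reads 120° at the index line, and the three blanks stand square, in line and touching each other and the end stop, as measured in both camera views (no verdict came back).

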